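# Clamp a plate on the film coater: square it up, draw the catch, tighten the handle

## Robot

A 6-joint arm with a two-finger parallel gripper is mounted at the origin on the work surface. World frame = base frame: x ahead of the robot, y to its left, z up, the work surface at z = 0. Lengths are in m, angles in rad, forces in N, time in s.
With the tool pointing down it reaches from about 0.25 to 0.775 m from the base axis. Payload 4 kg.
Tool frame: the origin (TCP) lies on the centre line of the jaws, within the pads' length; the fingertips stand 14 mm ahead of it and the grasp point (between the pads) lies 5 mm behind it (robot.tcp_to_tips is the distance from the TCP to the fingertips, in m); z points along the fingers, y is the line along which they close (so a half turn about z gives the same grasp; the last joint's range is limited). The gripper opens to 94 mm and grips with 3 to 60 N. Pads are 16 mm wide; open, the fingers measure 119 mm over their backs; the gripper's body (75 mm by 177 mm) begins 78 mm behind the grasp point.
Start: joints at [-1.351, 0.087, 1.371, -0, 1.684, -0.103], TCP at [0.174, -0.522, 0.184] pointing down, gripper open.
Joint ranges: [-3.1, 3.1], [-0.76, 2.03], [0.27, 2.55], [-1.08, 4.22], [0.17, 2.65], [-2.57, 2.57]. Speed limits (rad/s): [2.79, 2.79, 3.14, 3.14, 3.14, 3.14].

## Interface

Orientations are given as [roll, pitch, yaw] about the fixed x, y, z axes, in that order (R = Rz(yaw) Ry(pitch) Rx(roll)).
In Python, from bench import robot gives the robot as it stands.
- The arm moves only by the tool carry_out, never from a script. Its argument "increments" is a list of rows, each a list of 3 entries, a list of its own where there are three numbers: the closure in counts, from 0 (fully open) to 255 (shut), then the shift along the tool's x, y, z in mm, then the turn about the tool's z in degrees. In form: [[fingers, [dx, dy, dz], twist], ...]. A call has 1 to 8 rows; each row shifts and turns the commanded pose from where the row before left it, along the tool's axes as they then stand; what a row does not reach is not made up. A row lasts 1/10 s, in which the tool goes at most 50 mm and 8.59 degrees, less where a joint would pass 70% of its speed; a pose out of reach is approached as far as the arm can. A call with a gripper value outside its range is refused whole. The fingers move at their own pace and stop on an object; the grip force is fixed at half the most. Time passes only in rows, so rows that do not move let the fingers close. It gives the time, the measured TCP pose, the force, the opening and the grip force at its end, in the units of the state.
- robot.get_obs(): the state, without advancing time (a new reading comes with each control period).
- robot.snapshot(name): name is "scene" or "top"; returns the picture (400x640x3 uint8, blue, green, red); there is no depth.
- robot.get_calibration(name): a dict with "vfov" (degrees; the focal length in pixels is half the picture's height over the tangent of half this angle, whatever the lens; pixels are square), "cx", "cy" (the principal point, pixels), "T" (4x4, takes a point from camera to world coordinates). Camera axes: x right, y down, z forward; pixel columns grow to the right and rows downward; lengths in m; the calibration is good to about 2 mm. A picture is of the moment at which its call begins. get_calibration takes no time and is no camera call.
- robot.close_job(): hands the job in; it is judged then, once.
The state is a dict: "time": time; "joint_positions": joint angles; "qvel": joint speeds; "joint_torque": joint torques, N m; "tool_pos": TCP position; "ee_rot": TCP orientation; "wrist_force": force on the tool from outside, world axes, zero at the start; "wrist_torque": the same for the moment, N m; "width": finger opening in m; "finger_force": force on a finger pad.
Only numpy, scipy, OpenCV 4.12 (cv2) and the standard library are available. Lean on these libraries where they do the work, as an engineer would, in place of code of your own. Each camera call takes 0.05 s, during which the arm holds its last target. There are 200 camera calls.

## Task

Slide the blue ceramic plate on the coater bed fully home into the corner of the two dark fences, square and touching both, and draw the red safety catch fully back so that the clamp handle is free. Then swing the clamp handle by its black knob clockwise (seen from above) until you feel the pad under it pressing clearly on the plate: snug, about 30 N, not forced, because the ceramic cracks at 60 N. Leave the plate clamped at home with the catch drawn and the hand clear, and leave the applicator and the brass weight on the bed where they are.

Things in the scene. Friction and masses are not known exactly. Their poses are not given: they have to be found in the camera images.
- home (a point): Point on the coater bed's top (cream slab 310 x 480 mm, top 60 mm above the table; place and yaw vary), at the centre of the plate's home place. x axis towards the far fence, y axis towards the left fence, z up; 'local' offsets in the other entries are in this frame.
- fence_far (a point): Far fence: dark steel bar 12 mm high, 14 mm thick, 80 mm along local y. Point: middle of its inner face at bed level, local x = +60, y = +17 mm.
- fence_left (a point): Left fence: dark steel bar 12 mm high, 14 mm thick, 90 mm along local x. Point: middle of its inner face at bed level, local x = +15, y = +45 mm.
- bridge (a point): Grey clamp bridge over the corner, 34 mm wide, from local x = +17 to +115 mm, 46 to 60 mm above the bed, on a post 30 x 40 mm at local x = +100, y = +17 mm. Point: middle of its top, local x = +66, y = +17 mm. The plate slides in under it and under the clamp pad.
- plate: Loose blue ceramic plate flat on the bed, 120 (its x) x 90 (its y) x 8 mm, about 0.3 kg. Origin: centre of its underside. Starts 15 to 30 mm short of home along local x and y, up to 0.2 rad out of square. At home its origin and axes match point home's. Too wide to grip: push it by its near (-x) and right (-y) edges.
- catch (a joint): Draw of the red safety catch, m: 0 to 0.006 at the start (engaged, its tongue in the handle's way), grows as it slides along local +y; end stop 0.036, fully back is above 0.030. It slides with about 4 N and stays where it is left.
- catch_grip (a point): Centre of the catch's upright red grip: 34 mm along local x, 14 mm thick along local y, 36 mm high, 96 mm above the bed. Stands on a flat red bolt (16 mm wide, top 78 mm above the bed) over a black housing. At catch = 0 it is at local x = +38, y = +175 mm; moves to local +y with the catch.
- pivot (a point): Point on the clamp handle's vertical axis at the height of the knob's centre, fixed on the coater: local x = +32, y = +17 mm, 99.5 mm above the bed. The knob's centre moves on a circle of radius 95 mm about it.
- handle (a joint): Turn of the clamp handle, rad, clockwise from above. At 0 it points 105 deg from local +x (towards +y). Starts at 0 to 0.1; the engaged catch stops it near 0.15; end stop 1.75. Steady friction about 1.0 N m (10.5 N at the knob); stays where left. Once the pad presses, the knob needs about 0.21 N more per N of pad force: 6 N more at 30 N; first contact to 30 N takes 0.1 rad, to 60 N 0.2 rad.
- knob_center (a point): Centre of the handle's black round knob: diameter 26 mm, 42 mm high, centre 99.5 mm above the bed. Stands upright on the end of a flat steel handle (16 mm wide, top 78 mm above the bed) and spins freely about its own vertical axis, so it may be pinched without turning the hand.
- spindle: Clamp spindle below point pivot, with its sprung black rubber pad (26 mm across). Goes down 20 mm per rad of the handle. Origin: on the axis at the underside of the handle, not at the pad. How far down the pad hangs is set by hand and not known: at handle = 0 it is 14 to 26 mm above the plate, so it meets the plate at 0.7 to 1.3 rad, found by feel.
- applicator: Bystander: steel film applicator bar with two brass screws, lying on the bed's right part, 110 x 26 x 34 mm, origin at the centre of its underside.
- weight: Bystander: brass cylinder standing on the bed's near left part, 44 mm across, 32 mm high, origin at the centre of its underside.

How it is judged:
By the outcome, as a careful person would: the job done as asked, in the order asked, and still so for the second after the job is handed in, with the robot touching nothing.
It also fails if it takes over 72 s, if anything falls off the work surface, if the arm or the gripper's body presses on something with over 40 N, if the wrist force passes 120 N, or if a joint passes its speed limit or range.

## Working session

There is one attempt and no reset: what is moved stays moved. The work goes in short steps, Python scripts to look and compute and a tool call to move; the robot and the scene stay as the last step left them, time stands still between calls to the robot, and variables do not carry over. Pictures are saved under pics/ and viewed, at most 10 in all, crops included, and the job is handed in when it is done.

Besides the shell and the picture viewer there is one more tool, called after ">>>" as name(argument=value, ...), one argument or row to a line, values as JSON. carry_out: Moves the arm, as the interface text tells. Its arguments: {"type":"object","properties":{"increments":{"type":"array","items":{"type":"array"}}},"required":["increments"]}

```bash
ls; mkdir -p pics; python3 - <<'E'
from bench import robot
import cv2
for n in ("scene","top"):
    im=robot.snapshot(n); cv2.imwrite(f"pics/{n}0.png",im)
    c=robot.get_calibration(n); print(n,c)
o=robot.get_obs(); print(o)
E
```

```text
pics
scene {'vfov': 46.12088475991078, 'cx': 318.839009888558, 'cy': 196.32054763522623, 'T': array([[-0.05478745,  0.54668157, -0.83554629,  1.1905149 ],
       [ 0.99835874,  0.01601504, -0.05498488,  0.04591192],
       [-0.01667791, -0.83718742, -0.54666175,  0.56056199],
       [ 0.        ,  0.        ,  0.        ,  1.        ]])}
top {'vfov': 55.06315786614824, 'cx': 322.0651346092314, 'cy': 208.27012715005014, 'T': array([[ 2.40748719e-03, -9.86992575e-01,  1.60747819e-01,
         4.25754663e-01],
       [-9.99996666e-01, -2.22601119e-03,  1.30902334e-03,
         8.18305041e-04],
       [-9.34169876e-04, -1.60750434e-01, -9.86994643e-01,
         9.24940944e-01],
       [ 0.00000000e+00,  0.00000000e+00,  0.00000000e+00,
         1.00000000e+00]])}
{'time': 0.1, 'joint_positions': array([-1.35110697e+00,  8.79016079e-02,  1.37207805e+00, -2.67695580e-06,
        1.68357228e+00, -1.03079024e-01]), 'qvel': array([ 1.59639269e-03, -3.19331220e-03, -4.27104430e-03, -1.02675255e-03,
       -9.53608484e-05,  1.16166523e-04]), 'joint_torque': array([ 3.36260804e-03, -3.41253161e+01, -3.03301406e+01,  7.22100819e-02,
        3.03873920e-02, -1.02481604e-04]), 'tool_pos': array([ 0.17434828, -0.52108794,  0.18302275]), 'ee_rot': array([-3.13964350e+00, -1.98956764e-04,  3.22767888e-01]), 'wrist_force': array([-0.71317018, -0.05794734, -0.82572464]), 'wrist_torque': array([ 0.00582501, -0.01335532,  0.00696803]), 'finger_force': 0.0, 'width': 0.09404017396231665}
```

View pics/top0.png

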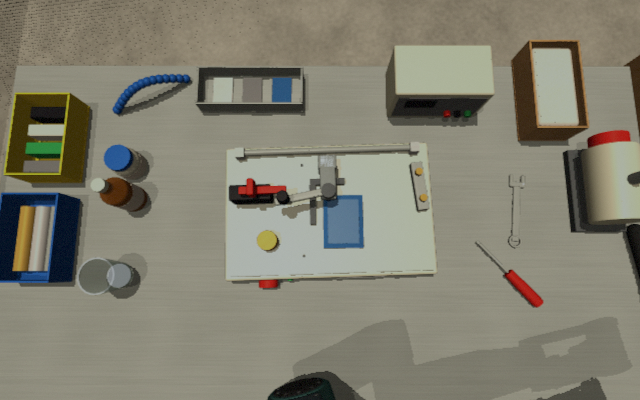

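View pics/scene0.png

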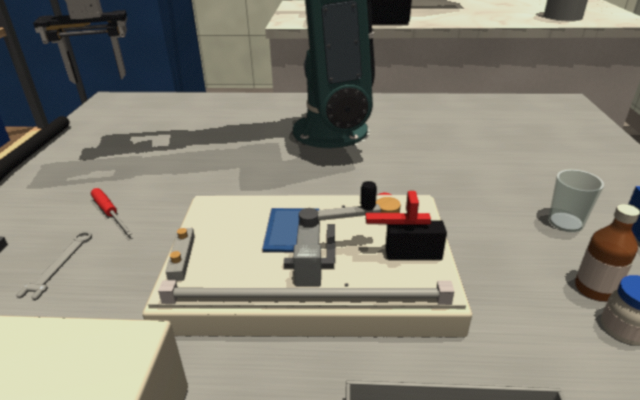

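The top view shows the bed at x 225–435, y 143–280. The plate is near (343,222), the far fence near (340,182), the left fence near (313,213), the red grip near (251,188) and the knob at (283,197). In the scene view the knob is at (369,195) and the grip at (412,207).

```bash
cat > h.py <<'E'
from bench import robot
import numpy as np, cv2
def cal(n):
    c=robot.get_calibration(n); f=200/np.tan(np.radians(c["vfov"]/2)); return f,c["cx"],c["cy"],c["T"]
def ray(n,p):
    f,cx,cy,T=cal(n); d=T[:3,:3]@np.array([(p[0]-cx)/f,(p[1]-cy)/f,1]); return T[:3,3],d/np.linalg.norm(d)
def plane(n,p,z):
    o,d=ray(n,p); return o+d*(z-o[2])/d[2]
def proj(n,X):
    f,cx,cy,T=cal(n); q=np.linalg.inv(T)@np.append(X,1); return np.array([cx+f*q[0]/q[2],cy+f*q[1]/q[2]])
def tri(p1,p2):
    a,d=ray("top",p1); b,e=ray("scene",p2)
    s=np.linalg.lstsq(np.c_[d,-e],b-a,rcond=None)[0]; P,Q=a+s[0]*d,b+s[1]*e
    return (P+Q)/2,np.linalg.norm(P-Q)
def big(m,roi):
    x0,y0,x1,y1=roi; mm=np.zeros_like(m); mm[y0:y1,x0:x1]=m[y0:y1,x0:x1]
    cs,_=cv2.findContours(mm,cv2.RETR_EXTERNAL,cv2.CHAIN_APPROX_NONE); return max(cs,key=cv2.contourArea)
def masks(im):
    hsv=cv2.cvtColor(im,cv2.COLOR_BGR2HSV); H,S,V=cv2.split(hsv); u=lambda b:(b*255).astype(np.uint8)
    return dict(blue=u((H>95)&(H<125)&(S>110)&(V>60)),red=u(((H<6)|(H>174))&(S>150)&(V>70)),dark=u(V<60),
                cream=u((V>190)&(S<60)), fence=u((V<95)&(S<80)))
E
python3 - <<'E'
from h import *
t=cv2.imread("pics/top0.png"); s=cv2.imread("pics/scene0.png"); m=masks(t); ms=masks(s)
c=big(m["cream"],(215,135,445,290)); r=cv2.minAreaRect(c); print("bed",r)
B=np.array([plane("top",p,.06)[:2] for p in cv2.boxPoints(r)]); print(B.round(4),[np.linalg.norm(B[i]-B[i-1]).round(4) for i in range(4)])
c=big(m["blue"],(300,180,380,260)); r=cv2.minAreaRect(c); print("plate",r)
B=np.array([plane("top",p,.068)[:2] for p in cv2.boxPoints(r)]); print(B.round(4),[np.linalg.norm(B[i]-B[i-1]).round(4) for i in range(4)])
out=cv2.resize(t[140:280,222:382],None,fx=5,fy=5,interpolation=cv2.INTER_CUBIC)[:600]
cv2.imwrite("pics/topc.png",cv2.resize(t[150:260,225:375],None,fx=5,fy=5,interpolation=cv2.INTER_CUBIC))
cv2.imwrite("pics/scc.png",cv2.resize(s[170:300,250:450],None,fx=4,fy=4,interpolation=cv2.INTER_CUBIC))
E
```

```text
Traceback (most recent call last):
  File "h.py", line 17, in big
    cs,_=cv2.findContours(mm,cv2.RETR_EXTERNAL,cv2.CHAIN_APPROX_NONE); return max(cs,key=cv2.contourArea)
                                                                              ~~~^^^^^^^^^^^^^^^^^^^^^^^^
ValueError: max() iterable argument is empty
```

```bash
sed -i 's/cream=u((V>190)&(S<60))/cream=u((V>195)\&(S<70))/' h.py
python3 - <<'E'
from h import *
t=cv2.imread("pics/top0.png"); s=cv2.imread("pics/scene0.png")
hs=cv2.cvtColor(t,cv2.COLOR_BGR2HSV)
for p in [(380,230),(250,260),(343,225),(313,215),(340,182),(200,220),(251,188),(283,197),(328,165),(425,290)]: print(p,hs[p[1],p[0]])
cv2.imwrite("pics/topc.png",cv2.resize(t[150:260,225:375],None,fx=5,fy=5,interpolation=cv2.INTER_CUBIC))
cv2.imwrite("pics/scc.png",cv2.resize(s[170:300,250:450],None,fx=4,fy=4,interpolation=cv2.INTER_CUBIC))
E
```

```text
(380, 230) [ 42  21 179]
(250, 260) [ 64  10 179]
(343, 225) [105  90 145]
(313, 215) [26 20 89]
(340, 182) [26 21 86]
(200, 220) [ 27  33 140]
(251, 188) [  2 206 172]
(283, 197) [ 8 24 43]
(328, 165) [ 80   5 162]
(425, 290) [ 25  31 146]
```

View pics/topc.png

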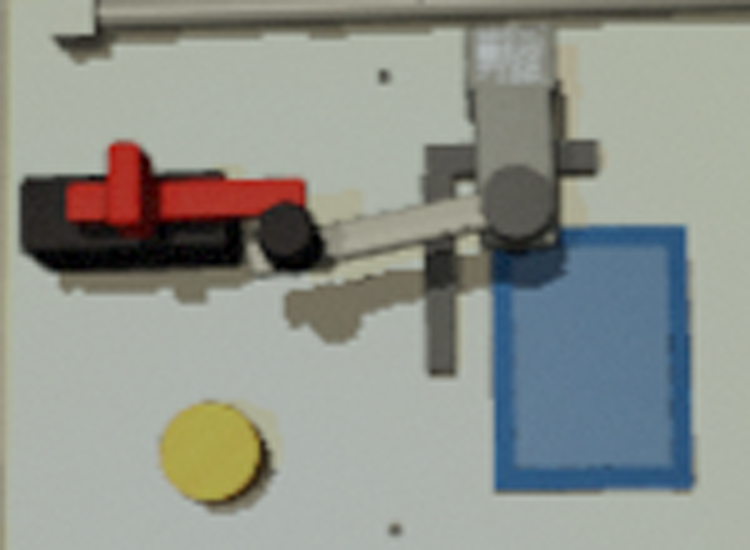

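View pics/scc.png

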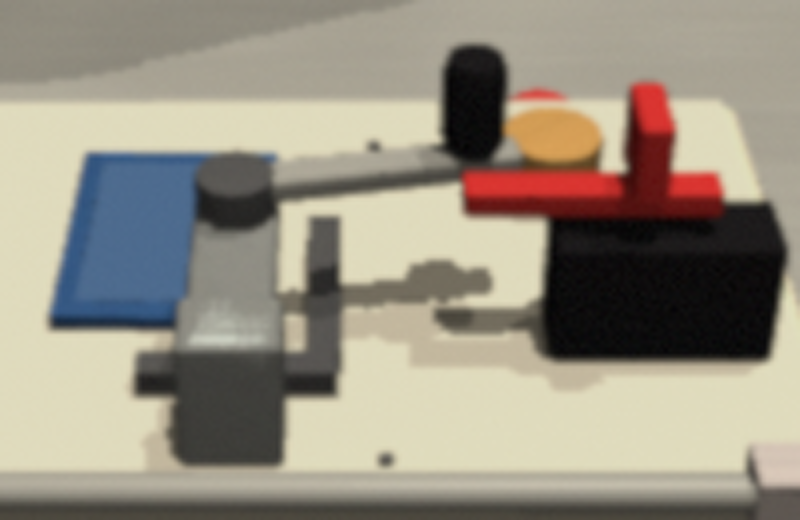

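The crops show the left fence's inner face at top-view column ≈316. The far fence's inner edge is at row ≈185. The plate's corners are at about (324,196), (362,196), (363,248) and (324,248), so it is roughly 20 mm short in both axes. The knob top is at (282,196), the grip top at (250,185), and both stand clear of other things.

```bash
cat >> h.py <<'E'
def edge(im,pts,z,n="top"):
    """strongest gradient near each of a run of points (start,end,normal dir (dx,dy) px) -> world line"""
    g=cv2.GaussianBlur(cv2.cvtColor(im,cv2.COLOR_BGR2GRAY),(0,0),.8).astype(np.float32); (a,b,nv)=pts; nv=np.array(nv,float); out=[]
    for t in np.linspace(0,1,40):
        p=np.array(a)*(1-t)+np.array(b)*t; q=p+nv*np.arange(-4,4.01,.2)[:,None]
        v=cv2.remap(g,q[:,0].astype(np.float32)[None],q[:,1].astype(np.float32)[None],cv2.INTER_LINEAR)[0]
        d=np.abs(np.gradient(v)); w=d*(d>.5*d.max()); out.append(plane(n,q[np.argmax(d)] if 0 else (q*w[:,None]).sum(0)/w.sum(),z)[:2])
    out=np.array(out,np.float32); l=cv2.fitLine(out,cv2.DIST_HUBER,0,.001,.001).ravel()
    d=l[:2]; P=l[2:]; r=(out-P)@np.array([-d[1],d[0]]); return d,P,np.median(abs(r)),np.degrees(np.arctan2(d[1],d[0]))
E
python3 - <<'E'
from h import *
t=cv2.imread("pics/top0.png"); s=cv2.imread("pics/scene0.png"); T=lambda x,y:(225+x/5,150+y/5)
E={"bednear":((240,278),(420,274),(0,1),.06),
"bedleft":((225,165),(227,265),(1,0),.06),"bedright":((429,160),(434,260),(1,0),.06),
"leftfence_in":(T(456,205),T(456,230),(1,0),.072),"leftfence_in2":(T(456,290),T(456,370),(.6,0),.072),"leftfence_out":(T(428,290),T(428,370),(.6,0),.072),"leftfence_out0":(T(427,160),T(427,205),(.6,0),.072),
"farfence_in":(T(562,174),T(596,174),(0,.6),.06),"farfence_out":(T(562,141),T(596,141),(0,.6),.072),"farfence_outL":(T(432,146),T(465,146),(0,.6),.072),
"plate_left":(T(496,300),T(496,480),(.6,0),.068),"plate_right":(T(686,240),T(690,480),(.6,0),.068),"plate_near":(T(500,490),T(685,490),(0,.6),.068),"plate_far":(T(575,227),T(680,227),(0,.6),.068)}
for k,(a,b,n,z) in E.items():
    d,P,r,ang=edge(t,(a,b,n),z); print(k,d.round(3),P.round(4),"r",r.round(4),"ang",round(float(ang),2))
m=masks(t)
print("knobtop plane",plane("top",T(288,230),.06+.0995+.021),"griptop",plane("top",T(125,155),.06+.114),"griptop ctr", "pivot cap",plane("top",T(518,202),.06+.085))
S=lambda x,y:(250+x/4,170+y/4)
print("tri knobtop",tri(T(288,228),S(475,57)),"tri griptop",tri(T(124,158),S(650,95)))
E
```

```text
bednear [ 0.029 -1.   ] [ 0.4122 -0.0304] r 0.0004 ang -88.34
bedleft [0.999 0.033] [0.555  0.2221] r 0.0005 ang 1.91
bedright [0.999 0.037] [ 0.5723 -0.2469] r 0.0003 ang 2.1
leftfence_in [ 0.865 -0.502] [0.5999 0.008 ] r 0.0012 ang -30.16
leftfence_in2 [1.    0.004] [0.5465 0.0155] r 0.0 ang 0.23
leftfence_out [1.    0.026] [0.5476 0.0299] r 1e-04 ang 1.51
leftfence_out0 [ 0.998 -0.066] [0.6151 0.0315] r 0.0002 ang -3.79
farfence_in [ 0.01 -1.  ] [ 0.621  -0.0396] r 0.0 ang -89.41
farfence_out [ 0.033 -0.999] [ 0.6365 -0.0413] r 1e-04 ang -88.12
farfence_outL [ 0.028 -1.   ] [0.6343 0.0176] r 0.0 ang -88.38
plate_left [1.    0.008] [ 5.227e-01 -4.000e-04] r 1e-04 ang 0.44
plate_right [1.    0.013] [ 0.545  -0.0897] r 0.0002 ang 0.75
plate_near [ 0.022 -1.   ] [ 0.4763 -0.046 ] r 0.0003 ang -88.74
plate_far [ 0.002 -1.   ] [ 0.5968 -0.0619] r 0.0002 ang -89.87
knobtop plane [0.57139196 0.07986027 0.1805    ] griptop [0.6031718  0.14655195 0.174     ] griptop ctr pivot cap [ 0.59038522 -0.0116185   0.145     ]
tri knobtop (array([0.57238147, 0.08125296, 0.17966149]), np.float64(0.0025623983918352205)) tri griptop (array([0.60019924, 0.14571069, 0.1814988 ]), np.float64(0.0005040831640508773))
```

>>> carry_out(
  increments=[
    [119,[0,0,0],8.3],
    [119,[0,0,0],8.2],
    [119,[25,-39,0],0],
    [119,[25,-39,0],0],
    [119,[25,-39,0],0],
    [119,[25,-39,0],0],
    [119,[25,-39,0],0],
    [119,[25,-39,0],0],
  ],
)

```text
time: 0.9
tool_pos: [0.3166, -0.2806, 0.1836]
ee_rot: [-3.141, 0.0, 0.034]
wrist_force: [0.4, -0.8, 0.7]
width: 0.0502
finger_force: 0.0
```

>>> carry_out(
  increments=[
    [119,[25,-39,0],0],
    [119,[25,-39,0],0],
    [119,[25,-39,0],0],
    [119,[25,-39,0],0],
    [119,[25,-39,0],0],
    [119,[21,-35,20],0],
    [119,[0,0,0],0],
    [119,[0,0,0],0],
  ],
)

```text
time: 1.7
tool_pos: [0.4535, -0.0469, 0.1629]
ee_rot: [3.142, 0.003, 0.037]
wrist_force: [-0.0, -0.4, 0.6]
width: 0.0499
finger_force: 0.0
```

>>> carry_out(
  increments=[
    [119,[0,0,40],0],
    [119,[0,0,30],0],
    [119,[0,0,15],0],
    [119,[6,0,0],0],
    [119,[8,0,0],0],
    [119,[8,0,0],0],
    [119,[8,0,0],0],
    [119,[0,0,0],0],
  ],
)

```text
time: 2.5
tool_pos: [0.486, -0.0469, 0.0802]
ee_rot: [3.141, -0.002, 0.035]
wrist_force: [0.3, 0.4, -0.3]
width: 0.0501
finger_force: 0.0
```

```bash
python3 - <<'E'
from h import *
t=robot.snapshot("top"); cv2.imwrite("pics/t1.png",cv2.resize(t[150:260,225:375],None,fx=5,fy=5,interpolation=cv2.INTER_CUBIC))
o=robot.get_obs(); print(o["tool_pos"],o["wrist_force"])
E
```

```text
[ 0.4851426  -0.04667798  0.07977981] [-1.16665808  0.13690536 -0.5651121 ]
```

View pics/t1.png

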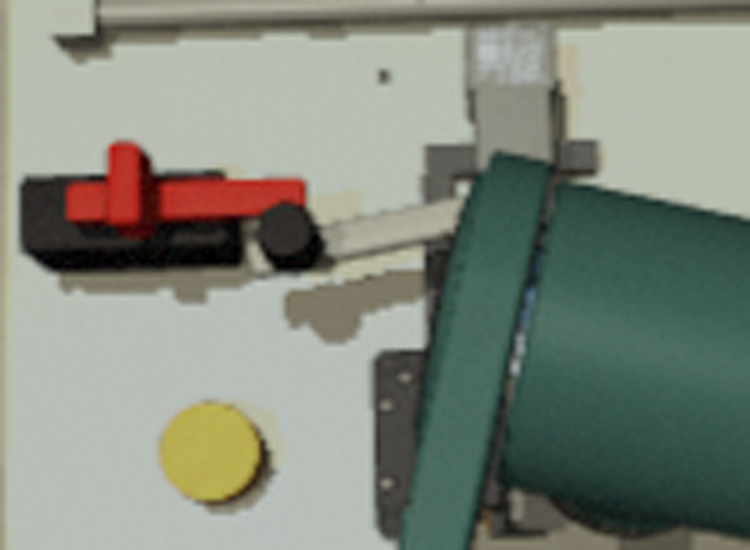

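The arm hides the plate in the top view, and the tips only overlap the plate by about 2 mm. I'll back off, go lower and push again.

>>> carry_out(
  increments=[
    [119,[-25,0,0],0],
    [119,[0,0,3.5],0],
    [119,[0,0,0],0],
    [119,[15,0,0],0],
    [119,[10,0,0],0],
    [119,[4,0,0],0],
    [119,[2,0,0],0],
    [119,[0,0,0],0],
  ],
)

```text
time: 3.35
tool_pos: [0.4902, -0.0463, 0.0754]
ee_rot: [3.142, 0.0, 0.035]
wrist_force: [-0.7, 0.5, -0.4]
width: 0.05
finger_force: 0.0
```

>>> carry_out(
  increments=[
    [119,[1.5,0,0],0],
    [119,[1.5,0,0],0],
    [119,[0,0,0],0],
  ],
)

```text
time: 3.65
tool_pos: [0.4931, -0.0463, 0.0756]
ee_rot: [3.141, -0.0, 0.035]
wrist_force: [0.1, -0.5, -0.3]
width: 0.0499
finger_force: 0.0
```

>>> carry_out(
  increments=[
    [119,[1.5,0,0],0],
    [119,[0,0,0],0],
  ],
)

```text
time: 3.85
tool_pos: [0.4947, -0.0462, 0.0756]
ee_rot: [3.141, -0.0, 0.035]
wrist_force: [-0.8, -0.5, -0.2]
width: 0.0502
finger_force: 0.0
```

>>> carry_out(
  increments=[
    [119,[1.5,0,0],0],
    [119,[0,0,0],0],
  ],
)

```text
time: 4.05
tool_pos: [0.4962, -0.0461, 0.0756]
ee_rot: [3.142, -0.0, 0.035]
wrist_force: [-0.6, -0.2, -0.2]
width: 0.0501
finger_force: 0.0
```

>>> carry_out(
  increments=[
    [119,[1.5,0,0],0],
    [119,[0,0,0],0],
  ],
)

```text
time: 4.25
tool_pos: [0.4978, -0.0461, 0.0756]
ee_rot: [3.141, -0.0, 0.035]
wrist_force: [-0.3, 1.1, 0.1]
width: 0.0502
finger_force: 0.0
```

```bash
python3 - <<'E'
from h import *
t=robot.snapshot("scene"); cv2.imwrite("pics/s1.png",cv2.resize(t[170:300,250:450],None,fx=4,fy=4,interpolation=cv2.INTER_CUBIC))
E
```

```text
(no output)
```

View pics/s1.png

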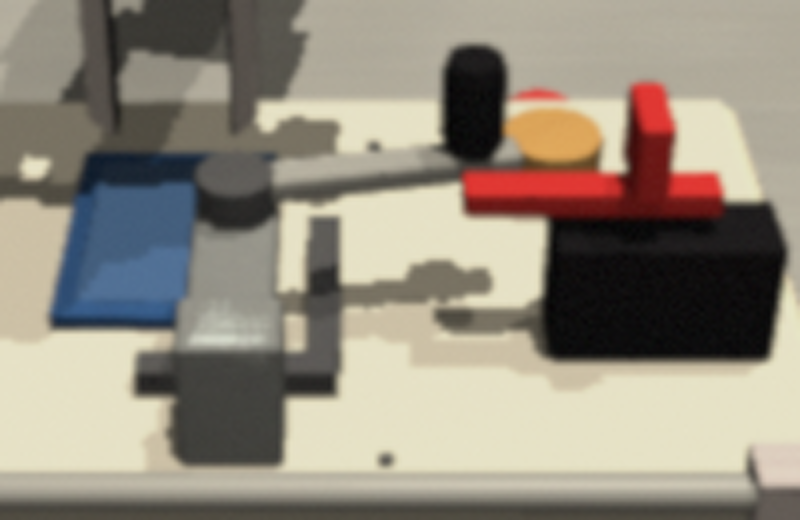

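The scene view shows the plate unmoved, with its near edge at crop row 153. The finger tips are at about crop (110,128) and (245,128), still short of it. I'll check the geometry.

```bash
python3 - <<'E'
from h import *
o=robot.get_obs(); print(robot.tcp_to_tips,o["tool_pos"])
S=lambda x,y:(250+x/4,170+y/4); tp=o["tool_pos"]
for y in (.031,-.031):
  for z in (.0616,.08): print("proj tip",proj("scene",[tp[0]+.008,tp[1]+y,z]), proj("top",[tp[0],tp[1]+y,z]))
print("seen tips",S(110,128),S(245,128),[plane("scene",S(*p),.0616).round(4) for p in((110,128),(245,128))])
print("plate corners scene",[plane("scene",S(*p),.068).round(4) for p in((87,153),(275,153),(52,325),(50,318))])
print("bed corners near", plane("scene",S(718,99),.06), "top near-left", plane("top",(227,280),.06), plane("top",(227,278),.06))
T=lambda x,y:(225+x/5,150+y/5)
print("plate corners top->", [plane("top",T(*p),.068).round(4) for p in((497,490),(690,490),(685,227))])
print("holes tri",tri(T(384,76),S(386,460)),tri(T(395,530),S(374,147)))
print("bolt end tri",tri(T(303,183),S(464,172)),"post", tri(T(598,142),S(137,352)))
E
```

```text
0.014 [ 0.49767153 -0.04610133  0.07556217]
proj tip [310.49318753 219.77664081] [329.57266115 238.4066572 ]
proj tip [310.22106559 211.42516668] [329.72611855 237.71173486]
proj tip [276.38576989 219.13509377] [357.11953098 238.47080774]
proj tip [275.70714964 210.80977859] [357.86475159 237.77719674]
seen tips (277.5, 202.0) (311.25, 202.0) [array([ 0.45  , -0.0823,  0.0616]), array([ 0.4481, -0.0177,  0.0616])]
plate corners scene [array([ 0.4806, -0.0886,  0.068 ]), array([ 0.4779, -0.0016,  0.068 ]), array([ 0.604 , -0.0858,  0.068 ]), array([ 0.5996, -0.0873,  0.068 ])]
bed corners near [0.41354507 0.21050979 0.06      ] top near-left [0.40502526 0.21234104 0.06      ] [0.4093882  0.21252537 0.06      ]
plate corners top-> [array([ 0.4758, -0.0035,  0.068 ]), array([ 0.476 , -0.0893,  0.068 ]), array([ 0.5952, -0.0888,  0.068 ])]
holes tri (array([0.66819527, 0.05007503, 0.05942274]), np.float64(0.0013631207689327723)) (array([0.45828473, 0.04307476, 0.05881967]), np.float64(0.0017388163367218943))
bolt end tri (array([0.59848206, 0.07839612, 0.14398516]), np.float64(0.0010483591082097925)) post (array([ 0.63204718, -0.04794583,  0.07882821]), np.float64(0.0018906497157142323))
```

```bash
python3 - <<'E'
from h import *
T=lambda x,y:(225+x/5,150+y/5)
print([plane("top",T(375,y),z).round(4) for y in (350,540) for z in (.12,.16,.2)])
tp=np.array([.1743,-.5211,.183]); 
for s in(1,-1):
  p=tp+s*.053*np.array([np.sin(.3228),-np.cos(.3228),0])
  for z in(.169,.21): p[2]=z; print(proj("scene",p))
s=cv2.imread("pics/scene0.png"); n=robot.snapshot("scene")
a=cv2.resize(s[10:110,20:160],None,fx=4,fy=4); b=cv2.resize(n[100:240,240:400],None,fx=3.5,fy=2.857)
cv2.imwrite("pics/cmp.png",np.vstack([a[:, :560],cv2.resize(n[190:240,240:380],(560,200))]))
E
```

```text
[array([0.5316, 0.0485, 0.12  ]), array([0.5263, 0.0461, 0.16  ]), array([0.5211, 0.0438, 0.2   ]), array([0.4519, 0.0476, 0.12  ]), array([0.4506, 0.0452, 0.16  ]), array([0.4493, 0.0429, 0.2   ])]
[78.10595331 97.23423584]
[72.71590888 79.93663052]
[126.44756544  92.12987994]
[122.17009268  75.08705352]
```

View pics/cmp.png

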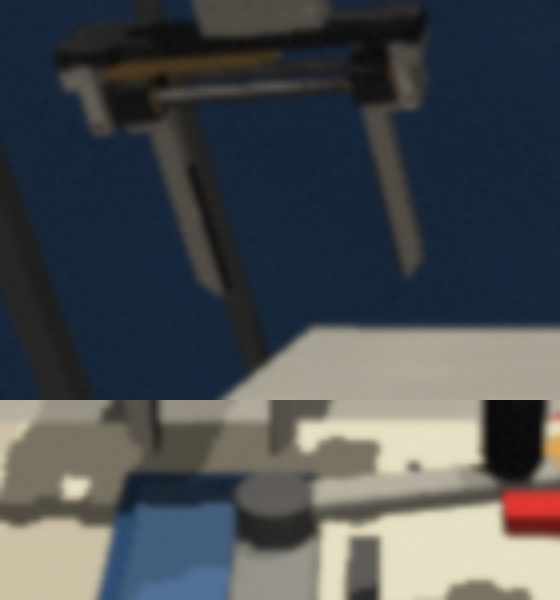

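In the starting view the tips were seen at about (75,84) and (123,80), where 97 and 92 rows were expected. So the real tips sit about 30–35 mm above where the reported pose puts them. I'll back off and find the bed by touch.

>>> carry_out(
  increments=[
    [119,[-20,0,0],0],
    [119,[-20,0,0],0],
    [119,[0,0,12],0],
    [119,[0,0,8],0],
    [119,[0,0,0],0],
    [119,[0,0,0],0],
  ],
)

```text
time: 4.95
tool_pos: [0.4578, -0.0474, 0.0549]
ee_rot: [-3.141, 0.001, 0.035]
wrist_force: [-1.1, 0.5, -0.2]
width: 0.0499
finger_force: 0.0
```

```bash
python3 - <<'E'
from h import *
n=robot.snapshot("scene"); o=robot.get_obs(); print(o["tool_pos"],o["wrist_force"],o["joint_positions"])
for z in (.03,.042,.06,.08,.09): print(z,proj("scene",o["tool_pos"]*[1,1,0]+[.008,.031,z]),proj("scene",o["tool_pos"]*[1,1,0]+[.008,-.031,z]))
cv2.imwrite("pics/s2.png",cv2.resize(n[150:250,240:400],(800,500),interpolation=cv2.INTER_CUBIC))
E
```

```text
[ 0.45815079 -0.04748904  0.05536689] [-0.31198455  0.18408944  0.19420404] [-2.26461601e-01 -4.93976179e-02  1.76892528e+00 -2.03728878e-05
  1.42226384e+00  1.30941292e+00]
0.03 [311.6441019  220.98554184] [279.4368161  220.37524896]
0.042 [311.48580997 215.87670158] [279.04320912 215.2813858 ]
0.06 [311.24395873 208.07100089] [278.44186667 207.499115  ]
0.08 [310.96882889 199.19124028] [277.75784191 198.64681153]
0.09 [310.82865856 194.66727103] [277.40937741 194.13715961]
```

View pics/s2.png

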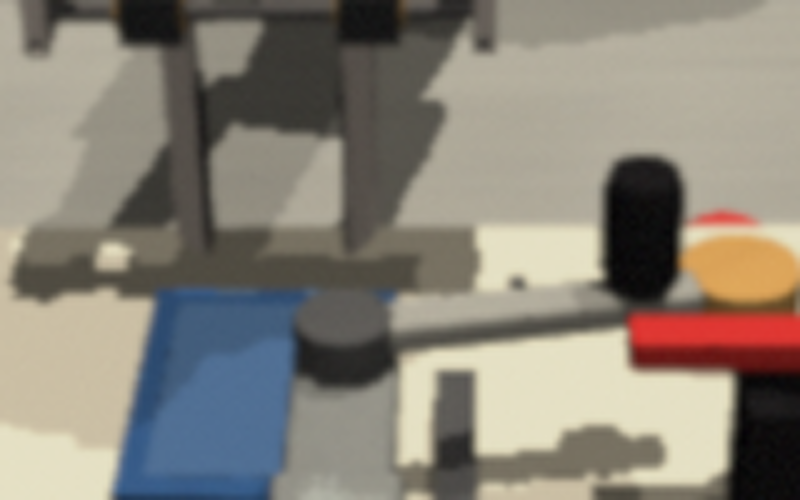

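The tips appear at about (281,200) and (311,200), which puts them at z ≈ 0.078 while the pose reports 0.041. So the tips are about 36 mm above the reported height. I'll go down with feel.

>>> carry_out(
  increments=[
    [119,[0,0,8],0],
    [119,[0,0,3],0],
    [119,[0,0,0],0],
    [119,[0,0,0],0],
  ],
)

```text
time: 5.4
tool_pos: [0.4576, -0.0475, 0.0444]
ee_rot: [3.142, 0.0, 0.035]
wrist_force: [1.1, 0.6, 0.0]
width: 0.0502
finger_force: 0.0
```

>>> carry_out(
  increments=[
    [119,[0,0,2],0],
    [119,[0,0,0],0],
  ],
)

```text
time: 5.6
tool_pos: [0.4576, -0.0475, 0.0425]
ee_rot: [3.142, 0.0, 0.035]
wrist_force: [-0.3, -0.7, -0.2]
width: 0.0501
finger_force: 0.0
```

>>> carry_out(
  increments=[
    [119,[0,0,2],0],
    [119,[0,0,0],0],
  ],
)

```text
time: 5.8
tool_pos: [0.4575, -0.0475, 0.0404]
ee_rot: [-3.142, 0.0, 0.035]
wrist_force: [-0.1, -0.3, -0.2]
width: 0.0501
finger_force: 0.0
```

>>> carry_out(
  increments=[
    [119,[0,0,1.5],0],
    [119,[0,0,0],0],
  ],
)

```text
time: 6.0
tool_pos: [0.4576, -0.0475, 0.039]
ee_rot: [3.142, 0.0, 0.035]
wrist_force: [-0.2, -0.4, 0.3]
width: 0.0504
finger_force: 0.0
```

>>> carry_out(
  increments=[
    [119,[0,0,1.5],0],
    [119,[0,0,0],0],
  ],
)

```text
time: 6.2
tool_pos: [0.4577, -0.0475, 0.0388]
ee_rot: [3.141, -0.0, 0.035]
wrist_force: [-2.9, 0.9, 6.9]
width: 0.0499
finger_force: 3.0
```

>>> carry_out(
  increments=[
    [119,[0,0,1.5],0],
    [119,[0,0,0],0],
  ],
)

```text
time: 6.4
tool_pos: [0.4578, -0.0475, 0.0388]
ee_rot: [3.141, -0.001, 0.035]
wrist_force: [-5.5, 0.9, 12.5]
width: 0.0502
finger_force: 6.5
```

Bed contact is at reported z = 0.0388, so true tip height = reported z + 0.0212. I'll raise to 2 mm above the bed and push.

>>> carry_out(
  increments=[
    [119,[0,0,-4.5],0],
    [119,[0,0,0],0],
    [119,[8,0,0],0],
    [119,[6,0,0],0],
    [119,[6,0,0],0],
    [119,[6,0,0],0],
    [119,[4,0,0],0],
    [119,[0,0,0],0],
  ],
)

```text
time: 7.2
tool_pos: [0.4887, -0.0463, 0.0402]
ee_rot: [-3.141, -0.001, 0.035]
wrist_force: [-0.5, -0.4, 0.3]
width: 0.0501
finger_force: 0.1
```

>>> carry_out(
  increments=[
    [119,[2,0,0],0],
    [119,[1,0,0],0],
    [119,[0,0,0],0],
  ],
)

```text
time: 7.5
tool_pos: [0.4906, -0.0462, 0.0403]
ee_rot: [-3.141, -0.0, 0.035]
wrist_force: [-2.2, -0.7, -0.8]
width: 0.0502
finger_force: 0.6
```

>>> carry_out(
  increments=[
    [119,[1.5,0,0],0],
    [119,[0,0,0],0],
  ],
)

```text
time: 7.7
tool_pos: [0.4922, -0.0462, 0.0405]
ee_rot: [3.142, -0.0, 0.035]
wrist_force: [-1.8, 0.6, -2.2]
width: 0.0502
finger_force: 0.6
```

>>> carry_out(
  increments=[
    [119,[1.5,0,0],0],
    [119,[0,0,0],0],
  ],
)

```text
time: 7.9
tool_pos: [0.4929, -0.0462, 0.0405]
ee_rot: [3.142, 0.002, 0.035]
wrist_force: [-4.7, 0.5, 1.0]
width: 0.0502
finger_force: 2.0
```

>>> carry_out(
  increments=[
    [119,[1.5,0,0],0],
    [119,[0,0,0],0],
  ],
)

```text
time: 8.1
tool_pos: [0.4929, -0.0462, 0.0405]
ee_rot: [-3.142, 0.005, 0.035]
wrist_force: [-8.3, -0.3, 4.1]
width: 0.0502
finger_force: 4.0
```

The plate is on the far fence. Next I go round to its right edge with the hand turned 90°.

>>> carry_out(
  increments=[
    [119,[-20,0,-5],0],
    [119,[0,20,-35],0],
    [119,[25,25,-20],0],
    [119,[35,28,0],0],
    [119,[30,0,0],0],
    [119,[0,0,0],-8.2],
    [119,[0,0,0],-8.2],
    [119,[0,0,0],-8.2],
  ],
)

```text
time: 8.9
tool_pos: [0.5695, -0.117, 0.101]
ee_rot: [3.14, -0.003, 0.47]
wrist_force: [0.3, -0.8, -0.3]
width: 0.0503
finger_force: 0.0
```

>>> carry_out(
  increments=[
    [119,[0,0,0],-8.2],
    [119,[0,0,0],-8.2],
    [119,[0,0,0],-8.2],
    [119,[0,0,0],-8.2],
    [119,[0,0,0],-8.2],
    [119,[0,0,0],-8.2],
    [119,[0,0,0],-8.2],
    [119,[0,0,0],-8.0],
  ],
)

```text
time: 9.7
tool_pos: [0.5693, -0.117, 0.1014]
ee_rot: [3.138, 0.001, 1.611]
wrist_force: [-0.8, 0.1, 0.0]
width: 0.05
finger_force: 0.0
```

>>> carry_out(
  increments=[
    [119,[0,0,30],0],
    [119,[0,0,0],0],
    [119,[0,0,0],0],
  ],
)

```text
time: 10.0
tool_pos: [0.5678, -0.1166, 0.0705]
ee_rot: [3.142, -0.0, 1.605]
wrist_force: [0.6, -0.1, -0.2]
width: 0.0501
finger_force: 0.0
```

>>> carry_out(
  increments=[
    [119,[0,0,20],0],
    [119,[0,0,9.5],0],
    [119,[0,0,0],0],
    [119,[14,0,0],0],
    [119,[6,0,0],0],
    [119,[5,0,0],0],
    [119,[5,0,0],0],
    [119,[0,0,0],0],
  ],
)

```text
time: 10.8
tool_pos: [0.5672, -0.0861, 0.042]
ee_rot: [3.14, 0.0, 1.606]
wrist_force: [0.9, -0.4, 0.3]
width: 0.0502
finger_force: 0.5
```

>>> carry_out(
  increments=[
    [119,[2,0,0],0],
    [119,[1,0,0],0],
    [119,[0,0,0],0],
  ],
)

```text
time: 11.1
tool_pos: [0.567, -0.0845, 0.0418]
ee_rot: [3.14, 0.001, 1.605]
wrist_force: [-0.1, -4.2, 3.1]
width: 0.0505
finger_force: 2.0
```

>>> carry_out(
  increments=[
    [119,[1.5,0,0],0],
    [119,[0,0,0],0],
  ],
)

```text
time: 11.3
tool_pos: [0.567, -0.0838, 0.0418]
ee_rot: [3.14, 0.003, 1.605]
wrist_force: [0.8, -6.7, 4.1]
width: 0.05
finger_force: 3.1
```

>>> carry_out(
  increments=[
    [119,[1.5,0,0],0],
    [119,[0,0,0],0],
  ],
)

```text
time: 11.5
tool_pos: [0.567, -0.0837, 0.0418]
ee_rot: [3.14, 0.006, 1.605]
wrist_force: [0.8, -8.2, 3.1]
width: 0.0501
finger_force: 4.6
```

>>> carry_out(
  increments=[
    [119,[1.5,0,0],0],
    [119,[0,0,0],0],
    [119,[-20,0,0],0],
    [119,[0,0,-40],0],
    [119,[0,-35,-20],0],
    [119,[0,-40,0],8.2],
    [119,[0,0,0],8.2],
    [119,[0,0,0],8.2],
  ],
)

```text
time: 12.3
tool_pos: [0.4902, -0.0999, 0.1]
ee_rot: [-3.138, -0.003, 1.17]
wrist_force: [0.0, -0.3, -0.4]
width: 0.0502
finger_force: 0.0
```

>>> carry_out(
  increments=[
    [119,[0,0,0],8.2],
    [119,[0,0,0],8.2],
    [119,[0,0,0],8.2],
    [119,[0,0,0],8.2],
    [119,[0,0,0],8.2],
    [119,[0,0,0],8.2],
    [119,[0,0,0],8.2],
    [119,[0,0,0],8.0],
  ],
)

```text
time: 13.1
tool_pos: [0.4912, -0.0999, 0.0998]
ee_rot: [-3.138, 0.002, 0.03]
wrist_force: [-0.2, 0.2, 0.2]
width: 0.0502
finger_force: 0.0
```

>>> carry_out(
  increments=[
    [119,[0,0,0],0],
    [119,[0,0,0],0],
  ],
)

```text
time: 13.3
tool_pos: [0.4915, -0.1007, 0.1003]
ee_rot: [-3.14, 0.001, 0.038]
wrist_force: [0.2, -0.1, 0.3]
width: 0.05
finger_force: 0.0
```

```bash
python3 - <<'E'
from h import *
n=robot.snapshot("scene"); t=robot.snapshot("top"); o=robot.get_obs(); print(o["tool_pos"],o["ee_rot"])
cv2.imwrite("pics/both.png",np.vstack([cv2.resize(n[200:275,255:405],(600,300),interpolation=cv2.INTER_CUBIC),cv2.resize(t[175:250,280:430],(600,300),interpolation=cv2.INTER_CUBIC)]))
E
```

```text
[ 0.49176185 -0.10120399  0.10060513] [-3.14042987e+00  8.19006712e-04  3.70328905e-02]
```

View pics/both.png

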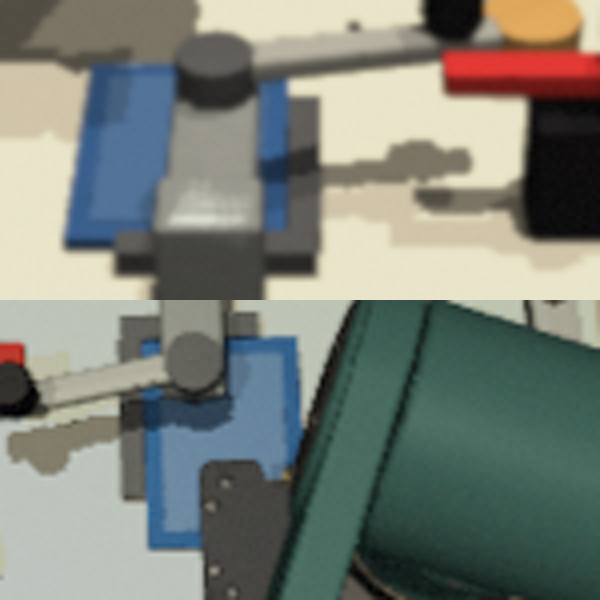

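The plate looks square against both fences: left edge on the fence at crop column ≈145, far edge against the far bar. I'll re-seat it against the far fence with a gentle near-edge push.

>>> carry_out(
  increments=[
    [119,[-20,-30,0],0],
    [119,[0,-40,0],0],
    [119,[0,0,35],0],
    [119,[0,0,24],0],
    [119,[0,0,0],0],
    [119,[12,0,0],0],
    [119,[7,0,0],0],
    [119,[0,0,0],0],
  ],
)

```text
time: 14.2
tool_pos: [0.4902, -0.0321, 0.0426]
ee_rot: [3.141, -0.001, 0.035]
wrist_force: [0.4, 0.7, -0.2]
width: 0.0502
finger_force: 0.0
```

>>> carry_out(
  increments=[
    [119,[2,0,0],0],
    [119,[1.5,0,0],0],
    [119,[0,0,0],0],
  ],
)

```text
time: 14.5
tool_pos: [0.4922, -0.0318, 0.0421]
ee_rot: [3.142, 0.0, 0.035]
wrist_force: [0.3, 0.3, -0.4]
width: 0.0502
finger_force: 0.0
```

>>> carry_out(
  increments=[
    [119,[1.5,0,0],0],
    [119,[0,0,0],0],
  ],
)

```text
time: 14.7
tool_pos: [0.4924, -0.0318, 0.042]
ee_rot: [3.141, 0.003, 0.035]
wrist_force: [-4.1, -0.6, 3.0]
width: 0.0503
finger_force: 2.1
```

>>> carry_out(
  increments=[
    [119,[-14,0,0],0],
    [119,[0,0,-45],0],
    [119,[0,0,-50],0],
    [119,[0,0,-50],0],
    [119,[24,-35,-15],0],
    [119,[24,-35,0],0],
    [119,[24,-35,0],0],
    [119,[24,-35,0],0],
  ],
)

```text
time: 15.5
tool_pos: [0.5721, 0.1126, 0.2026]
ee_rot: [-3.141, -0.003, 0.035]
wrist_force: [0.7, -0.7, -0.2]
width: 0.0501
finger_force: 0.0
```

>>> carry_out(
  increments=[
    [119,[24,-35,0],0],
    [119,[0,0,0],0],
    [119,[0,0,0],0],
  ],
)

```text
time: 15.8
tool_pos: [0.5937, 0.1475, 0.2012]
ee_rot: [3.141, 0.001, 0.036]
wrist_force: [-0.7, 0.4, 0.5]
width: 0.0504
finger_force: 0.0
```

>>> carry_out(
  increments=[
    [119,[0,0,30],0],
    [119,[0,0,30],0],
    [119,[0,0,18],0],
    [119,[0,0,0],0],
    [119,[0,0,0],0],
  ],
)

```text
time: 16.3
tool_pos: [0.5934, 0.1458, 0.1249]
ee_rot: [3.141, -0.001, 0.033]
wrist_force: [0.6, -0.3, 0.8]
width: 0.0504
finger_force: 0.0
```

>>> carry_out(
  increments=[
    [119,[0,-12,0],0],
    [119,[0,-6,0],0],
    [119,[0,-6,0],0],
    [119,[0,0,0],0],
  ],
)

```text
time: 16.7
tool_pos: [0.5935, 0.1714, 0.1256]
ee_rot: [3.141, -0.003, 0.036]
wrist_force: [-0.0, -2.9, 1.3]
width: 0.0501
finger_force: 1.0
```

>>> carry_out(
  increments=[
    [119,[0,-7,0],0],
    [119,[0,-7,0],0],
    [119,[0,-7,0],0],
    [119,[0,-4,0],0],
    [119,[0,0,0],0],
  ],
)

```text
time: 17.2
tool_pos: [0.5915, 0.1971, 0.1238]
ee_rot: [-3.141, 0.0, 0.036]
wrist_force: [1.1, -2.1, 1.5]
width: 0.0504
finger_force: 0.8
```

>>> carry_out(
  increments=[
    [119,[0,-2.5,0],0],
    [119,[0,0,0],0],
  ],
)

```text
time: 17.4
tool_pos: [0.5914, 0.1986, 0.1237]
ee_rot: [-3.141, 0.001, 0.035]
wrist_force: [-0.2, -2.7, 1.7]
width: 0.0503
finger_force: 1.4
```

>>> carry_out(
  increments=[
    [119,[0,-2.5,0],0],
    [119,[0,0,0],0],
  ],
)

```text
time: 17.6
tool_pos: [0.5914, 0.2009, 0.1237]
ee_rot: [3.141, 0.001, 0.035]
wrist_force: [0.4, -2.7, 1.5]
width: 0.0501
finger_force: 1.8
```

>>> carry_out(
  increments=[
    [119,[0,-2.5,0],0],
    [119,[0,0,0],0],
  ],
)

```text
time: 17.8
tool_pos: [0.5914, 0.2008, 0.1235]
ee_rot: [3.137, 0.001, 0.033]
wrist_force: [0.6, -8.8, 0.5]
width: 0.0502
finger_force: 4.4
```

The catch is fully back: it hit its end stop at the predicted place. I'll retreat, go above the knob and turn the hand so the jaws close along the handle's tangent.

>>> carry_out(
  increments=[
    [119,[0,17,0],0],
    [119,[0,0,-35],0],
    [119,[0,0,-35],0],
    [119,[-12,40,0],0],
    [119,[-12,40,0],0],
    [119,[0,24,0],0],
    [119,[0,0,0],-8.5],
    [119,[0,0,0],-8.5],
  ],
)

```text
time: 18.6
tool_pos: [0.5713, 0.0814, 0.1937]
ee_rot: [-3.139, -0.0, 0.337]
wrist_force: [0.7, 0.1, -0.1]
width: 0.0501
finger_force: 0.0
```

>>> carry_out(
  increments=[
    [119,[0,0,0],-8.5],
    [119,[0,0,0],-8.5],
    [119,[0,0,0],-8.5],
    [119,[0,0,0],-8.5],
    [119,[0,0,0],-8.5],
    [119,[0,0,0],-8.5],
    [119,[0,0,0],-8.5],
    [119,[0,0,0],-8.5],
  ],
)

```text
time: 19.4
tool_pos: [0.5713, 0.0825, 0.1935]
ee_rot: [-3.141, -0.003, 1.525]
wrist_force: [-0.2, -0.1, -0.3]
width: 0.0501
finger_force: 0.0
```

>>> carry_out(
  increments=[
    [119,[0,0,0],-8.5],
    [119,[0,0,0],-7.5],
    [119,[0,0,0],0],
    [119,[0,0,0],0],
  ],
)

```text
time: 19.8
tool_pos: [0.5715, 0.082, 0.1937]
ee_rot: [-3.141, -0.001, 1.795]
wrist_force: [0.0, -0.4, 0.1]
width: 0.0501
finger_force: 0.0
```

>>> carry_out(
  increments=[
    [119,[0,0,20],0],
    [119,[0,0,20],0],
    [119,[0,0,20],0],
    [119,[0,0,10],0],
    [119,[0,0,0],0],
  ],
)

```text
time: 20.3
tool_pos: [0.5704, 0.0817, 0.122]
ee_rot: [-3.138, -0.001, 1.797]
wrist_force: [0.2, -0.4, 0.1]
width: 0.0503
finger_force: 0.0
```

>>> carry_out(
  increments=[
    [200,[0,0,0],0],
    [200,[0,0,0],0],
    [200,[0,0,0],0],
    [200,[0,0,0],0],
    [200,[0,0,0],0],
  ],
)

```text
time: 20.8
tool_pos: [0.573, 0.0818, 0.1253]
ee_rot: [3.138, 0.0, 1.798]
wrist_force: [2.0, 0.8, 2.3]
width: 0.0257
finger_force: 30.0
```

>>> carry_out(
  increments=[
    [200,[-0.5,9.9,0],6],
    [200,[-0.5,9.9,0],6],
    [200,[-0.5,9.9,0],6],
  ],
)

```text
time: 21.1
tool_pos: [0.5972, 0.0839, 0.1251]
ee_rot: [-3.133, 0.001, 1.48]
wrist_force: [-10.7, -0.3, 7.5]
width: 0.025
finger_force: 30.0
```

>>> carry_out(
  increments=[
    [200,[-0.5,9.9,0],6],
  ],
)

```text
time: 21.2
tool_pos: [0.6071, 0.083, 0.1251]
ee_rot: [-3.133, 0.001, 1.375]
wrist_force: [-11.4, 0.8, 8.8]
width: 0.0252
finger_force: 30.0
```

>>> carry_out(
  increments=[
    [200,[-0.1,5,0],3],
  ],
)

```text
time: 21.3
tool_pos: [0.6126, 0.082, 0.1252]
ee_rot: [-3.134, 0.001, 1.324]
wrist_force: [-9.9, 1.8, 7.7]
width: 0.0253
finger_force: 30.0
```

>>> carry_out(
  increments=[
    [200,[-0.1,5,0],3],
  ],
)

```text
time: 21.4
tool_pos: [0.6172, 0.0809, 0.1252]
ee_rot: [-3.134, 0.001, 1.273]
wrist_force: [-10.4, 1.3, 8.5]
width: 0.0252
finger_force: 30.0
```

>>> carry_out(
  increments=[
    [200,[-0.1,5,-1.5],3],
  ],
)

```text
time: 21.5
tool_pos: [0.6212, 0.0797, 0.1253]
ee_rot: [-3.131, 0.002, 1.221]
wrist_force: [-10.0, 3.2, 0.5]
width: 0.0252
finger_force: 30.0
```

>>> carry_out(
  increments=[
    [200,[-0.1,5,0],3],
  ],
)

```text
time: 21.6
tool_pos: [0.6258, 0.0782, 0.1253]
ee_rot: [-3.131, 0.002, 1.168]
wrist_force: [-9.5, 3.9, 3.7]
width: 0.0256
finger_force: 30.0
```

>>> carry_out(
  increments=[
    [200,[-0.1,5,0],3],
  ],
)

```text
time: 21.7
tool_pos: [0.6304, 0.0764, 0.1253]
ee_rot: [-3.131, 0.002, 1.116]
wrist_force: [-10.2, 2.8, 4.4]
width: 0.0248
finger_force: 30.0
```

>>> carry_out(
  increments=[
    [200,[-0.1,5,0],3],
  ],
)

```text
time: 21.8
tool_pos: [0.6349, 0.0743, 0.1252]
ee_rot: [-3.131, 0.002, 1.064]
wrist_force: [-9.6, 3.1, 4.4]
width: 0.0255
finger_force: 30.0
```

>>> carry_out(
  increments=[
    [200,[-0.1,5,0],3],
  ],
)

```text
time: 21.9
tool_pos: [0.6393, 0.0721, 0.1253]
ee_rot: [-3.131, 0.002, 1.012]
wrist_force: [-10.1, 4.1, 4.3]
width: 0.0251
finger_force: 30.0
```

>>> carry_out(
  increments=[
    [200,[-0.1,5,0],3],
  ],
)

```text
time: 22.0
tool_pos: [0.6436, 0.0695, 0.1253]
ee_rot: [-3.131, 0.003, 0.96]
wrist_force: [-8.4, 5.6, 3.0]
width: 0.0255
finger_force: 30.0
```

>>> carry_out(
  increments=[
    [200,[-0.1,5,0],3],
  ],
)

```text
time: 22.1
tool_pos: [0.6476, 0.0668, 0.1253]
ee_rot: [-3.131, 0.003, 0.907]
wrist_force: [-9.9, 5.4, 4.6]
width: 0.0254
finger_force: 30.0
```

>>> carry_out(
  increments=[
    [200,[-0.1,5,0],3],
  ],
)

```text
time: 22.2
tool_pos: [0.651, 0.0644, 0.1252]
ee_rot: [-3.13, 0.003, 0.856]
wrist_force: [-11.8, 7.2, 4.6]
width: 0.0252
finger_force: 30.0
```

>>> carry_out(
  increments=[
    [200,[-0.1,5,0],3],
  ],
)

```text
time: 22.3
tool_pos: [0.654, 0.0619, 0.1252]
ee_rot: [-3.128, 0.004, 0.804]
wrist_force: [-13.3, 9.5, 4.4]
width: 0.025
finger_force: 30.0
```

Resistance has risen from about 10.5 N to about 16.3 N at the knob, with a slope matching the pad spring. That means about 29 N on the plate. I'll relax the push slightly and release.

>>> carry_out(
  increments=[
    [200,[0,-2,0],0],
    [200,[0,0,0],0],
  ],
)

```text
time: 22.5
tool_pos: [0.6545, 0.0616, 0.1253]
ee_rot: [-3.134, 0.003, 0.805]
wrist_force: [-6.2, 5.2, 2.3]
width: 0.0252
finger_force: 30.0
```

>>> carry_out(
  increments=[
    [119,[0,0,0],0],
    [119,[0,0,0],0],
    [119,[0,0,0],0],
    [119,[0,0,0],0],
  ],
)

```text
time: 22.9
tool_pos: [0.6581, 0.0586, 0.1255]
ee_rot: [3.141, 0.0, 0.802]
wrist_force: [0.1, -0.0, 0.5]
width: 0.0497
finger_force: 0.0
```

>>> carry_out(
  increments=[
    [119,[0,-4,-10],0],
    [119,[0,0,-35],0],
    [119,[0,0,-40],0],
    [119,[0,-40,0],0],
    [119,[-30,-40,0],0],
    [119,[-30,-40,0],0],
    [119,[-30,-40,0],0],
    [119,[-30,-40,0],0],
  ],
)

```text
time: 23.7
tool_pos: [0.4259, 0.1146, 0.2114]
ee_rot: [3.141, -0.001, 0.803]
wrist_force: [0.3, 0.7, 1.7]
width: 0.0499
finger_force: 0.0
```

>>> carry_out(
  increments=[
    [119,[-40,-20,0],0],
    [119,[-40,0,0],0],
    [119,[0,0,0],0],
  ],
)

```text
time: 24.0
tool_pos: [0.3556, 0.0693, 0.2123]
ee_rot: [3.138, -0.002, 0.801]
wrist_force: [0.1, 0.2, -0.8]
width: 0.0499
finger_force: 0.0
```

```bash
python3 - <<'E'
from h import *
n=robot.snapshot("scene"); t=robot.snapshot("top"); o=robot.get_obs(); print(o["tool_pos"],o["wrist_force"])
cv2.imwrite("pics/end.png",np.vstack([cv2.resize(n[165:275,240:460],(600,300),interpolation=cv2.INTER_CUBIC),cv2.resize(t[150:260,225:445],(600,300),interpolation=cv2.INTER_CUBIC)]))
E
```

```text
[0.35812324 0.07068379 0.21178158] [ 1.35108878  0.75324429 -0.62309234]
```

View pics/end.png

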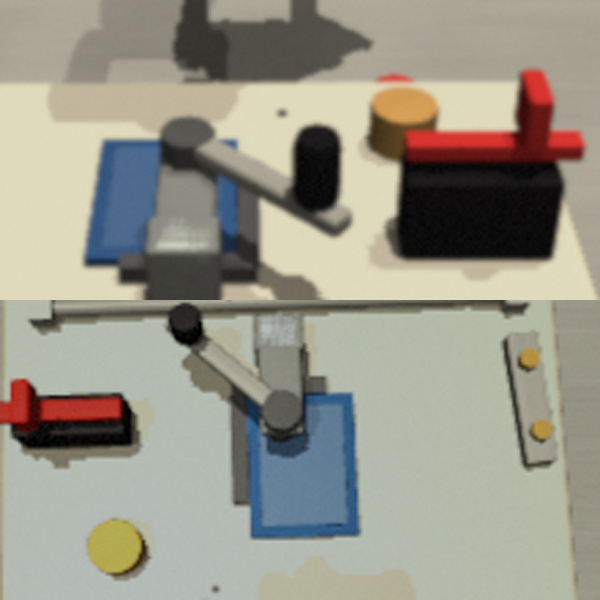

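The plate is seated in the corner, touching the left fence at crop column ≈248 and the far fence at row ≈392. The catch is drawn, the handle is swung, the bystanders are in place and the hand is clear. I'm handing the job in.

```bash
python3 -c "
from bench import robot
print(robot.close_job())"
```

```text
the job is handed in; nothing more can be done
None
```

The job is handed in: the plate is home against both fences, the catch is on its end stop, the clamp is snug at an estimated 30 N (from the force felt at the knob), the hand is clear, and the applicator and weight were not touched.

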